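# Squeeze-lever check on a wash-down gun

### The arm

A 6-joint arm with a two-finger parallel gripper is mounted at the origin on a cart in front of the work surface, level with it; the furniture and walls round the work are solid. World frame = base frame: x ahead of the robot, y to its left, z up, the work surface at z = 0. Lengths are in m, angles in rad, forces in N, time in s.
With the tool pointing down it reaches from about 0.375 to 0.975 m from the base axis. Payload 3.8 kg.
Tool frame: the origin (TCP) lies at the very end of the fingers, on their centre line; the grasp point (between the pads) lies 19 mm behind it; z points along the fingers, y is the line along which they close (so a half turn about z gives the same grasp; the last joint's range is limited). The gripper opens to 85 mm and grips with 20 to 120 N. Pads are 22 mm wide; open, the fingers measure 114 mm over their backs; the gripper's body (76 mm by 85 mm) begins 54 mm behind the grasp point. The pads swing forward as they close: fully open they stand 13 mm farther back than shut.
Start: joints at [-0.037, 0.264, 1.604, -0, 1.274, -0.037], TCP at [0.675, -0, 0.231] pointing down, gripper open.
Joint ranges: [-2.63, 2.63], [-0.94, 2.18], [0.31, 2.57], [-1.31, 4.45], [0, 2.66], [-2.55, 2.55]. Speed limits (rad/s): [2.57, 2.57, 3.14, 3.14, 3.14, 3.14].

### API

Orientations are given as a rotation vector (axis times angle).
In Python, from bench import get_state, read_camera, camera_info, sign_off gives the robot as it stands. The module is installed in compiled form; this text tells all that it offers.
- The arm moves only by the shell command python3 -m handwheel 'ROWS' [FORCE]. ROWS is JSON, a list of rows, each a list of 7 numbers: the shift along the tool's x, y, z in units of 30 mm (1.0 is 30 mm), then the turn, a rotation vector about the tool's x, y, z in units of 6 degrees (1.0 is 6 degrees), then the opening, from 0 (shut) to 1 (fully open). In form: [[x, y, z, rx, ry, rz, gripper], ...]. A call has 1 to 12 rows; each row shifts and turns the commanded pose from where the row before left it, along the tool's axes as they then stand; what a row does not reach is not made up. A row lasts 1/12 s, in which the tool goes at most 41.7 mm and 7.16 degrees, less where a joint would pass 70% of its speed; a pose out of reach is approached as far as the arm can. A call is refused whole if a number of a shift passes 1 or a number of a turn 1, either way. A call with a gripper value outside its range is refused whole. The fingers move at their own pace and stop on an object; FORCE is the grip in N (left out, the last holds). Time passes only in rows, so rows that do not move let the fingers close. It gives the time, the measured TCP pose, the force, the opening and the grip force at its end, in the units of the state.
- get_state(): the state, without advancing time (a new reading comes with each control period).
- read_camera(name): name is "scene" or "side" or "wrist"; returns the picture (480x640x3 uint8, red, green, blue); there is no depth.
- camera_info(name): a dict with "fx", "fy", "cx", "cy" (pixels), "R" (3x3) and "t" (3): a world point X has camera coordinates R X + t; the wrist camera has in their place "hand_eye" (4x4, takes a point from camera to tool coordinates, whose origin is the TCP and whose axes are the flange's). Camera axes: x right, y down, z forward; pixel columns grow to the right and rows downward; lengths in m; the calibration is good to about 2 mm. A picture is of the moment at which its call begins: read the wrist's pose just before it. camera_info takes no time and is no camera call.
- sign_off(): hands the job in; it is judged then, once.
The state is a dict: "time_s": time; "joint_pos": joint angles; "joint_vel": joint speeds; "tau": joint torques, N m; "eef_pos": TCP position; "orientation": TCP orientation; "contact_force": force on the tool from outside, world axes, zero at the start; "moment": the same for the moment, N m; "grip_width": finger opening in m; "grip_force": force on a finger pad.
Only numpy, scipy, OpenCV 4.12 (cv2) and the standard library are available. Lean on these libraries where they do the work, as an engineer would, in place of code of your own. Each camera call takes 0.05 s, during which the arm holds its last target. There are 200 camera calls.

### The job

The wash-down gun in the service stand has just had its valve repacked. Slide the lever lock all the way toward the valve to free the lever, then press the squeeze lever gently in with the outside of your fingers until it meets its stop short of the grip bar, keep it there for about two seconds, and let it spring all the way back out. Then push the lock all the way back so that the lever is blocked again; only push, pinch and lift nothing, do not lean on the grip bar, and leave the beaker, stamp and cap round the stand where they are.

Things in the scene. Friction and masses are not known exactly. Their poses are not given: they have to be found in the camera images.
- gun_stand: Steel stand, fixed on a plywood board (top at world z = 50 mm), that clamps a 365 mm straight wash-down gun level, its axis at x = +40, z = 85 mm. Here and below x, y, z are in this frame: origin on the board under the stand, y along the gun from hose end (-178 mm) to spout (+186), x from lever side to far side, z up. Base 128 x 290 mm, top z = 12. Saddles at y = -128 and +133 reach z = 103 mm.
- grip_bar: The gun's grip bar, fixed: steel tube of 26 mm diameter with a black rubber sleeve (33 mm) from y = -112 to +4 mm. Origin and axes are those of gun_stand; the bar lies at x = +40, z = 85 mm. The round valve body (40 mm) follows at y = +75 to +118 mm.
- lever_blade: Squeeze lever beside the grip bar, level with it: aluminium flat 10 mm thick, 18 mm high (z = 76 to 94 mm), 158 mm long with an end that curls outward. It turns about an upright pin at x = -10, y = +85, z = 85 mm in gun_stand's frame (origin here) and points to -y; at rest it stands off 0.24 rad toward -x. A lug on its inner side, 50 mm from the pin, meets the lock's nose while locked.
- lever_press (a point): Point on the lever's outer face (the side away from the bar), half-way up, 110 mm from the pin, where fingers press; it moves with the lever. At rest it lies at x = -41, y = -21, z = 85 mm in gun_stand's frame and moves about 39 mm, toward gun_stand's +x, to the stop. Outside the lever the space down to the base (z = 12 mm) is free.
- lever (a joint): Lever angle in rad: 0 at rest (sprung out), grows as it is pressed toward the bar, stops at 0.36 with 11 mm still left between its end and the bar. The spring takes about 5 N at lever_press at the start and 9 N at the stop, and returns the lever when let go. While locked it moves about 0.05 only.
- lock_tab: Black plastic lock that slides on the bar between sleeve and valve: a collar of 38 mm diameter with a nose toward the lever and an upright thumb tab on top, 22 (x) x 9 (y) x 36 mm high, z = 104 to 140 mm. Origin on the gun's axis in the collar's middle.
- tab_mid (a point): Middle of the thumb tab, z = 127 mm; moves with the lock. At lock = 0 it lies at x = +40, y = +31 mm in gun_stand's frame. Beside the tab along the gun nothing stands higher than z = 106 mm.
- lock (a joint): Lock slide in m: 0 = locked (away from the valve), grows toward the valve (gun_stand's +y), 0.028 = fully free. It needs about 2 N, stays where it is left, and cannot go back while the lever is pressed in.
- beaker: Loose clear sample beaker, 56 mm wide, 79 mm high, upright on the board beyond the stand; bystander. Origin under its centre.
- stamp: Loose hand stamp, 34 x 34 x 70 mm, square foot and tall knob, upright on the board beyond the stand; bystander. Origin under its centre.
- cap: Loose round steel ferrule cap, 50 mm wide, 10 mm thick, flat on the board on the lever side, near the lever's pin; bystander. Origin under its centre.

How it is judged:
By the outcome, as a careful person would: the job done as asked, in the order asked, and still so for the second after the job is handed in, with the robot touching nothing.
It also fails if it takes over 53 s, if anything falls off the work surface, if the arm or the gripper's body presses on something with over 40 N, if the wrist force passes 120 N, or if a joint passes its speed limit or range.

## Working session

There is one attempt and no reset: what is moved stays moved. The work goes in short steps, Python scripts to look and compute and a shell command to move; the robot and the scene stay as the last step left them, time stands still between calls to the robot, and variables do not carry over. Pictures are saved under pics/ and viewed, at most 10 in all, crops included, and the job is handed in when it is done.

```bash
mkdir -p pics
python3 - <<'E'
from bench import *
import cv2,numpy as np
s=get_state();print(s)
for n in ("scene","side"):
    cv2.imwrite(f"pics/{n}0.png",read_camera(n)[:,:,::-1]);print(camera_info(n))
print(camera_info("wrist"))
E
```

```text
{'time_s': 0.0, 'joint_pos': array([-3.69122410e-02,  2.64754682e-01,  1.60538366e+00, -2.96504435e-05,
        1.27373654e+00, -3.69084571e-02]), 'joint_vel': array([-0.00056051,  0.00054452,  0.00023328, -0.00094888, -0.00025179,
       -0.00045451]), 'tau': array([ 6.10465631e-04, -5.15121067e+01, -3.67308676e+01, -4.07824507e-05,
        1.31324201e-02,  1.46811578e-05]), 'eef_pos': array([6.74251017e-01, 7.68261760e-06, 2.29955814e-01]), 'orientation': array([-2.22026651, -2.22027745,  0.00247096]), 'contact_force': array([-0.20386241,  0.39928496, -0.53052008]), 'moment': array([ 0.00013493, -0.0157374 , -0.03685238]), 'grip_force': 0.0, 'grip_width': 0.085236560708184}
{'fx': 529.0972465260993, 'fy': 529.0972465260993, 'cx': 326.6249752544033, 'cy': 239.1810326104832, 'R': array([[ 0.61720595, -0.78665998, -0.01492942],
       [-0.38714553, -0.28712249, -0.87617294],
       [ 0.68496361,  0.54655901, -0.4817656 ]]), 't': array([-0.31135647,  0.35844975,  0.50809186])}
{'fx': 561.2904458724972, 'fy': 561.2904458724972, 'cx': 316.72133119138465, 'cy': 235.99697287730706, 'R': array([[ 0.98652331, -0.16360386,  0.00235161],
       [-0.0543072 , -0.34095971, -0.93850797],
       [ 0.15434534,  0.92573228, -0.34524957]]), 't': array([-0.55829005,  0.19025061,  0.8440946 ])}
{'fx': 432.82387553880096, 'fy': 432.82387553880096, 'cx': 321.9945979264582, 'cy': 246.40631162608727, 'hand_eye': array([[-1.76535092e-04, -9.52052846e-01, -3.05933568e-01,
         7.81771315e-02],
       [ 9.99999450e-01,  1.48242184e-04, -1.03836068e-03,
        -1.04785974e-04],
       [ 1.03392650e-03, -3.05933583e-01,  9.52052296e-01,
        -1.41626129e-01],
       [ 0.00000000e+00,  0.00000000e+00,  0.00000000e+00,
         1.00000000e+00]])}
```

View pics/scene0.png

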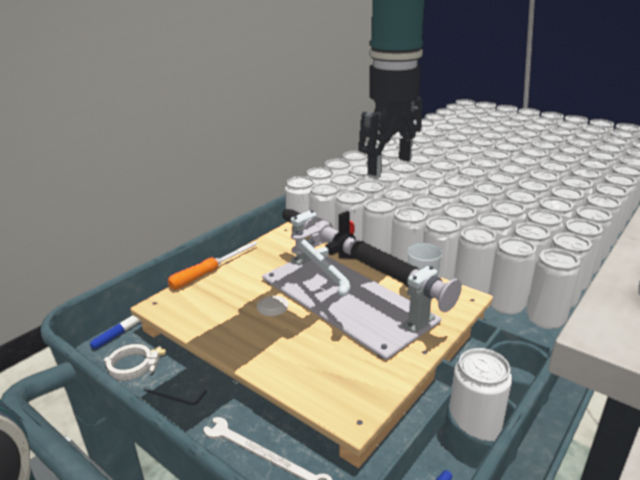

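View pics/side0.png

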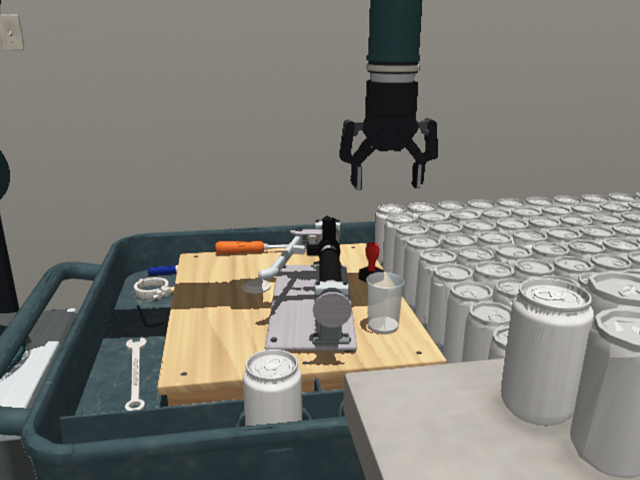

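Scene: gun runs from the spout at about (288,215) to the hose-end disc at (450,293), with the tab at (344,222) and the base's near corner at (383,352). Side: hose disc at (332,308), tab top at (328,219), base corners at (267,347) and (355,349).

```bash
cat > h.py <<'E'
from bench import *
import numpy as np, cv2
def ray(n,uv):
    c=camera_info(n);d=np.array([(uv[0]-c["cx"])/c["fx"],(uv[1]-c["cy"])/c["fy"],1])
    return -c["R"].T@c["t"],c["R"].T@d
def onz(n,uv,z):
    o,d=ray(n,uv);return o+d*(z-o[2])/d[2]
def proj(n,X):
    c=camera_info(n);p=np.atleast_2d(X)@np.array(c["R"]).T+c["t"];return np.c_[c["fx"]*p[:,0]/p[:,2]+c["cx"],c["fy"]*p[:,1]/p[:,2]+c["cy"]]
E
python3 - <<'E'
from h import *
for n,uv,z,l in [("scene",(450,293),.135,"hose"),("scene",(288,215),.135,"spout"),("scene",(383,352),.062,"base c"),("scene",(439,321),.062,"base c2"),("scene",(263,280),.062,"base c3"),("scene",(344,212),.19,"tab"),
 ("side",(332,308),.135,"hose"),("side",(267,347),.062,"base c"),("side",(355,349),.062,"base c2"),("side",(328,219),.19,"tab")]:
    print(n,l,onz(n,uv,z).round(3))
for n in("scene","side"):
    im=cv2.imread(f"pics/{n}0.png")
    x,y,w,h=(240,190,240,180) if n=="scene" else (230,200,200,150)
    cv2.imwrite(f"pics/{n}0c.png",cv2.resize(im[y:y+h,x:x+w],(800,600),interpolation=cv2.INTER_CUBIC))
E
```

```text
scene hose [ 0.559 -0.176  0.135]
scene spout [0.609 0.167 0.135]
scene base c [ 0.474 -0.125  0.062]
scene base c2 [ 0.583 -0.154  0.062]
scene base c3 [0.505 0.137 0.062]
scene tab [0.587 0.026 0.19 ]
side hose [ 0.557 -0.174  0.135]
side base c [ 0.474 -0.135  0.062]
side base c2 [ 0.592 -0.16   0.062]
side tab [0.587 0.02  0.19 ]
```

View pics/scene0c.png

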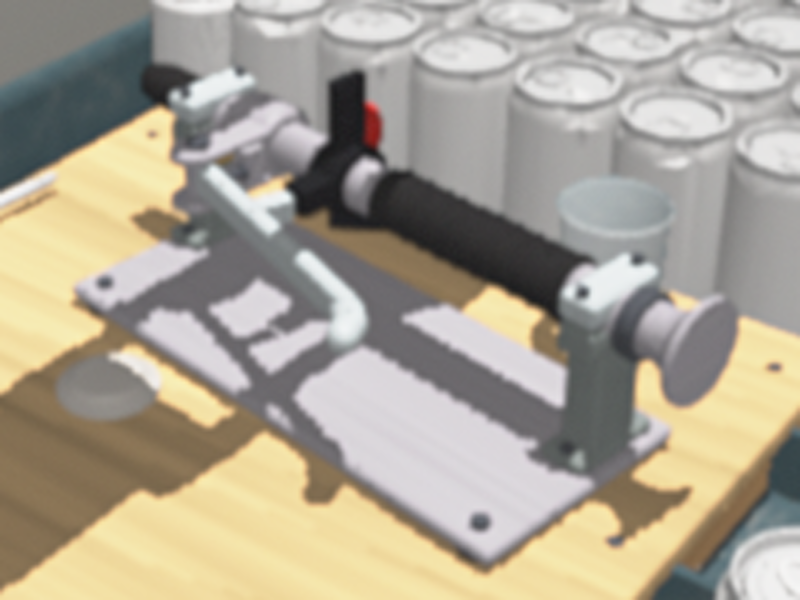

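View pics/side0c.png

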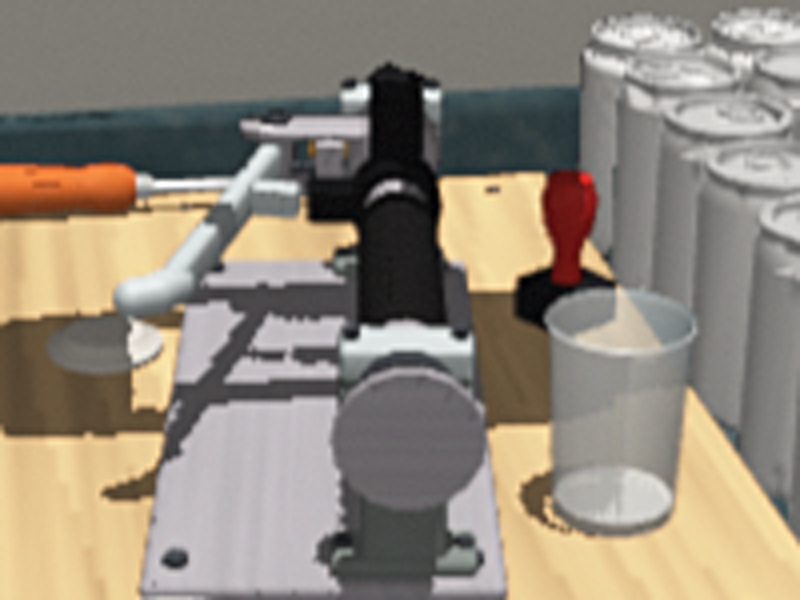

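The crops confirm the layout, with the tab locked beyond the sleeve and the lever sprung out toward the robot. Next I fit the stand's pose.

```bash
cat >> h.py <<'E'
def W(p,q):  # stand-frame mm -> world m, p=(x,y,yaw)
    q=np.atleast_2d(q)/1000.;c,s=np.cos(p[2]),np.sin(p[2])
    return np.c_[p[0]+c*q[:,0]-s*q[:,1],p[1]+s*q[:,0]+c*q[:,1],.05+q[:,2]]
E
python3 - <<'E'
from h import *
from scipy.optimize import least_squares
S=[((451.5,295),(40,-178,85)),((285,212.5),(40,186,85)),((344.4,212.5),(40,31,140))]
D=[((332.5,310),(40,-178,85)),((328,217.5),(40,31,140))]
B=[("scene",(387,359),(-1,-1)),("scene",(440.4,319.6),(1,-1)),("scene",(263.4,277),(-1,1)),("side",(266,348),(-1,-1)),("side",(356,349),(1,-1))]
def f(v):
    p=v[:3];r=[]
    for n,L in(("scene",S),("side",D)):
        r.append((proj(n,W(p,[q for _,q in L]))-[u for u,_ in L]).ravel())
    for n,u,(a,b) in B: r.append((proj(n,W(p,[v[3]*1000+a*64,v[4]*1000+b*145,12]))-u).ravel())
    return np.concatenate(r)
o=least_squares(f,[.55,0,-.12,0,0],loss="soft_l1");print(o.x.round(4));print(o.fun.reshape(-1,2).round(1))
p=o.x[:3];np.save("p.npy",p)
for q in [(40,31,127),(-41,-21,85),(-10,85,85)]:print(q,W(p,[q]).round(4))
E
```

```text
[ 0.5443  0.0021 -0.1588  0.01   -0.0052]
[[-0.   0.2]
 [-0.3 -0.2]
 [ 0.2 -0.9]
 [-0.4  0.2]
 [ 0.4  0.3]
 [ 1.4 -0.7]
 [ 4.4 -1.1]
 [-2.2 -1.3]
 [-3.9  0.4]
 [-0.3 -0.7]]
(40, 31, 127) [[0.5887 0.0264 0.177 ]]
(-41, -21, 85) [[ 0.5005 -0.0121  0.135 ]]
(-10, 85, 85) [[0.5478 0.0876 0.135 ]]
```

```bash
python3 -m handwheel '[[0,-0.75,-0.25,0,0,0,0],[0,-0.75,-0.25,0,0,0,0],[0,-0.75,-0.25,0,0,0,0],[0,-0.75,-0.25,0,0,0,0],[0,0,0,0,0,0.76,0],[0,0,0,0,0,0.76,0],[0,0,0,0,0,0,0],[0,0,0,0,0,0,0],[0,0,0,0,0,0,0]]' 20
cat >> h.py <<'E'
from scipy.spatial.transform import Rotation as Ro
def wproj(s,X):
    h=camera_info("wrist");T=np.eye(4);T[:3,:3]=Ro.from_rotvec(s["orientation"]).as_matrix();T[:3,3]=s["eef_pos"]
    M=np.linalg.inv(T@h["hand_eye"]);q=np.atleast_2d(X)@M[:3,:3].T+M[:3,3]
    return np.c_[h["fx"]*q[:,0]/q[:,2]+h["cx"],h["fy"]*q[:,1]/q[:,2]+h["cy"]]
def rel():  # TCP in stand frame, mm ; tool-yaw
    s=get_state();p=np.load("p.npy");d=np.array(s["eef_pos"])-[p[0],p[1],.05];c,k=np.cos(p[2]),np.sin(p[2])
    R=Ro.from_rotvec(s["orientation"]).as_matrix()
    f=s["contact_force"];print("t",round(s["time_s"],2),"rel mm",(1000*np.array([c*d[0]+k*d[1],-k*d[0]+c*d[1],d[2]])).round(1),"F stand",np.round([c*f[0]+k*f[1],-k*f[0]+c*f[1],f[2]],1),"tool y in world deg",np.degrees(np.arctan2(R[1,1],R[0,1])).round(1),"w",round(s["grip_width"],4))
E
python3 - <<'E'
from h import *
rel();s=get_state();im=read_camera("wrist")[:,:,::-1].copy();p=np.load("p.npy")
for q in [(40,31,140),(29,26.5,140),(51,26.5,140),(40,-178,85),(-41,-21,85),(-41,-21,94),(-10,85,94),(40,4,101.5)]:
    u=wproj(s,W(p,[q]))[0];print(q,u.round(0));cv2.drawMarker(im,tuple(int(a) for a in u),(0,255,0),0,8)
cv2.imwrite("pics/w1.png",im)
E
```

```text
time_s: 0.85
eef_pos: [0.5849, 0.0, 0.2608]
orientation: [-2.389, -2.04, 0.001]
contact_force: [0.8, 0.5, -1.3]
grip_width: 0.0001
grip_force: 0.0
t 0.85 rel mm [ 40.4   4.4 210.8] F stand [ 0.7  0.7 -1.3] tool y in world deg -9.0 w 0.0001
(40, 31, 140) [322. 215.]
(29, 26.5, 140) [300. 223.]
(51, 26.5, 140) [344. 223.]
(40, -178, 85) [322. 462.]
(-41, -21, 85) [200. 271.]
(-41, -21, 94) [196. 276.]
(-10, 85, 94) [234. 103.]
(40, 4, 101.5) [322. 243.]
```

View pics/w1.png

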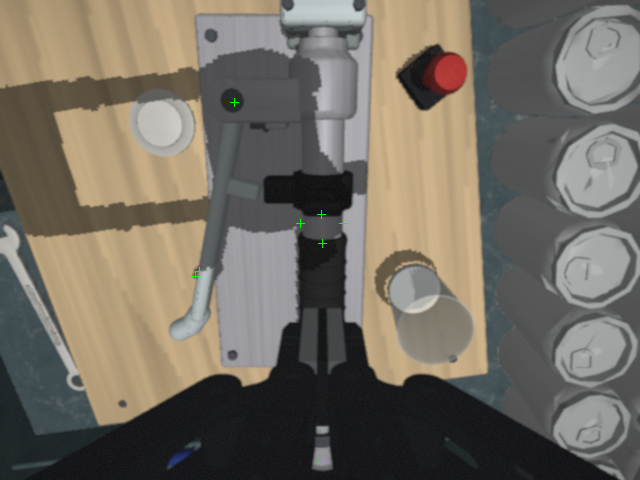

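Wrist view: the projected pin (234,102), lever face (198,272), sleeve end (322,243) and gun axis all match the picture; the tab edge is within about 3 mm. I descend on the hose side of the tab and push toward the valve.

```bash
python3 -m handwheel '[[-0.1,0,0.8,0,0,0,0],[0,0,0.8,0,0,0,0],[0,0,0.8,0,0,0,0],[0,0,0.8,0,0,0,0],[0,0,0,0,0,0,0],[0,0,0,0,0,0,0]]'; python3 -c "from h import *;rel()"
python3 -m handwheel '[[0.2,0,0,0,0,0,0],[0.2,0,0,0,0,0,0],[0.2,0,0,0,0,0,0],[0.2,0,0,0,0,0,0],[0.2,0,0,0,0,0,0],[0.15,0,0,0,0,0,0],[0,0,0,0,0,0,0]]'; python3 -c "from h import *;rel()"
```

```text
time_s: 1.4
eef_pos: [0.5831, -0.0029, 0.1634]
orientation: [-2.388, -2.037, 0.005]
contact_force: [-0.3, -0.5, 0.6]
grip_width: 0.0
grip_force: 0.0
t 1.4 rel mm [ 39.2   1.2 113.4] F stand [-0.2 -0.5  0.6] tool y in world deg -9.1 w 0.0
time_s: 1.98
eef_pos: [0.5903, 0.0323, 0.1657]
orientation: [2.39, 2.039, 0.002]
contact_force: [0.5, 0.3, -0.4]
grip_width: -0.0002
grip_force: 0.0
t 1.98 rel mm [ 40.7  37.1 115.7] F stand [ 0.5  0.4 -0.4] tool y in world deg -9.1 w -0.0002
```

```bash
for i in 1 2 3; do python3 -m handwheel '[[0.1,0,0,0,0,0,0],[0,0,0,0,0,0,0]]' >/dev/null; python3 -c "from h import *;rel()"; done
```

```text
t 2.15 rel mm [ 40.4  39.4 115.2] F stand [-0.1  0.4 -0.4] tool y in world deg -9.1 w 0.0002
t 2.32 rel mm [ 40.3  42.  115. ] F stand [ 0.4 -0.1 -0.1] tool y in world deg -9.1 w -0.0001
t 2.48 rel mm [ 40.4  44.9 115.1] F stand [ 0.6 -1.1  0.5] tool y in world deg -9.1 w 0.0
```

```bash
for i in 1 2 ; do python3 -m handwheel '[[0.1,0,0,0,0,0,0],[0,0,0,0,0,0,0]]' >/dev/null; python3 -c "from h import *;rel()"; done
python3 -c "
from h import *
s=get_state();im=read_camera('wrist')[:,:,::-1];cv2.imwrite('pics/w2.png',im);print(wproj(s,W(np.load('p.npy'),[(40,54.5,140),(40,63.5,140),(40,75,105)])))"
```

```text
t 2.65 rel mm [ 40.3  45.2 115.1] F stand [ -1.5 -10.5   1.2] tool y in world deg -9.1 w -0.0
t 2.82 rel mm [ 40.4  45.6 115.2] F stand [ -0.9 -17.7   3.1] tool y in world deg -9.1 w 0.0
[[321.46736547 345.86254673]
 [321.47364663 319.50855314]
 [321.79827353 246.18644094]]
```

View pics/w2.png

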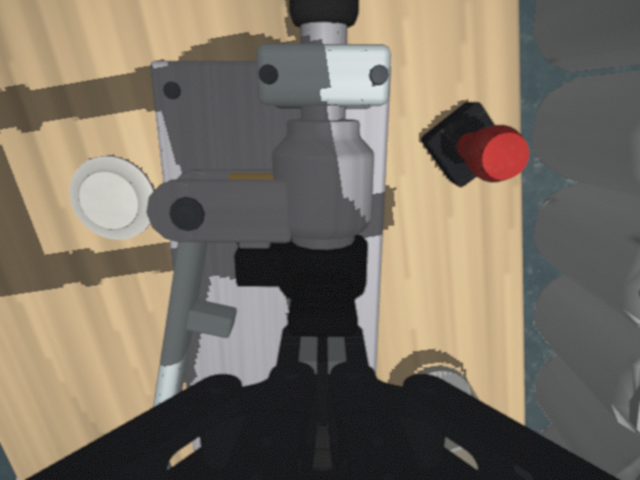

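The lock sits against the valve end stop, with a stiff rise to 17 N and the collar at (300,265) against the valve. The nose has cleared the lug at (212,318). Next I back off and go round to the lever's outside.

```bash
python3 -m handwheel '[[-0.5,0,0,0,0,0,0],[0,0,-0.8,0,0,0,0],[0,0,-0.8,0,0,0,0],[-0.45,-0.92,0,0,0,0,0],[-0.45,-0.92,0,0,0,0,0],[-0.45,-0.92,0,0,0,0,0],[-0.45,-0.92,0,0,0,0,0],[0,0,0,0,0,0,0],[0,0,0,0,0,0,0]]'; python3 -c "from h import *;rel()"
```

```text
time_s: 3.62
eef_pos: [0.4714, -0.0047, 0.2133]
orientation: [-2.392, -2.036, -0.002]
contact_force: [0.7, -0.1, 0.1]
grip_width: -0.0
grip_force: 0.0
t 3.62 rel mm [-70.9 -18.3 163.3] F stand [0.7 0.1 0.1] tool y in world deg -9.2 w -0.0
```

```bash
python3 -m handwheel '[[-0.15,0,0.8,0,0,0,0],[0,0,0.8,0,0,0,0],[0,0,0.8,0,0,0,0],[0,0,0.47,0,0,0,0],[0,0,0,0,0,0,0],[0,0,0,0,0,0,0]]' >/dev/null; python3 -c "from h import *;rel()"
python3 -m handwheel '[[0,0.15,0,0,0,0,0],[0,0.15,0,0,0,0,0],[0,0.1,0,0,0,0,0],[0,0,0,0,0,0,0]]' >/dev/null; python3 -c "from h import *;rel()"
```

```text
t 4.12 rel mm [-69.5 -22.2  76.6] F stand [-0.2 -0.1  1. ] tool y in world deg -9.1 w 0.0
t 4.45 rel mm [-56.7 -22.4  78.4] F stand [-0.6  0.9  0.7] tool y in world deg -9.1 w 0.0002
```

```bash
for i in 1 2 3 4; do python3 -m handwheel '[[0,0.1,0,0,0,0,0],[0,0.1,0,0,0,0,0],[0,0,0,0,0,0,0]]' >/dev/null; python3 -c "from h import *;rel()"; done
```

```text
t 4.7 rel mm [-52.3 -22.8  77.3] F stand [-5.3 -0.4  3.2] tool y in world deg -9.1 w 0.0001
t 4.95 rel mm [-47.  -23.2  76.8] F stand [-5.  -2.1  3.1] tool y in world deg -9.1 w 0.0003
t 5.2 rel mm [-41.5 -23.4  76.5] F stand [-5.5 -2.6  1.8] tool y in world deg -9.1 w -0.0001
t 5.45 rel mm [-35.8 -23.7  76.3] F stand [-7.  -3.5  2.9] tool y in world deg -9.1 w -0.0002
```

```bash
for i in 1 2; do python3 -m handwheel '[[0,0.1,0,0,0,0,0],[0,0.1,0,0,0,0,0],[0,0.07,0,0,0,0,0],[0,0,0,0,0,0,0]]' >/dev/null; python3 -c "from h import *;rel()"; done; for i in 1 2; do python3 -m handwheel '[[0,0.05,0,0,0,0,0],[0,0,0,0,0,0,0]]' >/dev/null; python3 -c "from h import *;rel()"; done
```

```text
t 5.78 rel mm [-28.1 -24.   76.1] F stand [-8.1 -3.8  3.6] tool y in world deg -9.1 w 0.0001
t 6.12 rel mm [-20.3 -23.9  76.1] F stand [-8.9 -4.6  3. ] tool y in world deg -9.1 w -0.0001
t 6.28 rel mm [-19.  -23.9  76.1] F stand [-8.8 -3.9  3.5] tool y in world deg -9.1 w 0.0
t 6.45 rel mm [-17.6 -23.9  76.1] F stand [-8.5 -3.9  3.5] tool y in world deg -9.1 w 0.0002
```

```bash
for i in 1 2 3; do python3 -m handwheel '[[0,0.04,0,0,0,0,0],[0,0,0,0,0,0,0]]' >/dev/null; python3 -c "from h import *;rel()"; done
```

```text
t 6.62 rel mm [-16.5 -23.8  76.1] F stand [-9.  -3.7  4.1] tool y in world deg -9.1 w -0.0005
t 6.78 rel mm [-15.4 -23.7  76.1] F stand [-9.1 -3.8  4.8] tool y in world deg -9.1 w -0.0006
t 6.95 rel mm [-15.3 -23.8  76. ] F stand [-11.8  -4.7   6.6] tool y in world deg -9.1 w 0.0001
```

The stop is met: force rises while position holds at -15.3. I add a hair of preload and hold for about 2.1 s.

```bash
python3 -m handwheel '[[0,0.02,0,0,0,0,0],[0,0,0,0,0,0,0],[0,0,0,0,0,0,0],[0,0,0,0,0,0,0],[0,0,0,0,0,0,0],[0,0,0,0,0,0,0],[0,0,0,0,0,0,0],[0,0,0,0,0,0,0],[0,0,0,0,0,0,0],[0,0,0,0,0,0,0],[0,0,0,0,0,0,0],[0,0,0,0,0,0,0]]' >/dev/null; python3 -c "
from h import *
rel();cv2.imwrite('pics/side2.png',cv2.resize(read_camera('side')[200:350,230:430,::-1],(800,600),interpolation=cv2.INTER_CUBIC))"
python3 -m handwheel '[[0,0,0,0,0,0,0],[0,0,0,0,0,0,0],[0,0,0,0,0,0,0],[0,0,0,0,0,0,0],[0,0,0,0,0,0,0],[0,0,0,0,0,0,0],[0,0,0,0,0,0,0],[0,0,0,0,0,0,0],[0,0,0,0,0,0,0],[0,0,0,0,0,0,0],[0,0,0,0,0,0,0],[0,0,0,0,0,0,0]]' >/dev/null; python3 -c "from h import *;rel()"
```

```text
t 7.95 rel mm [-15.2 -23.8  76. ] F stand [-13.9  -3.5   8.1] tool y in world deg -9.1 w -0.0
t 9.0 rel mm [-15.2 -23.8  76. ] F stand [-13.5  -4.5   7.5] tool y in world deg -9.1 w -0.0
```

View pics/side2.png

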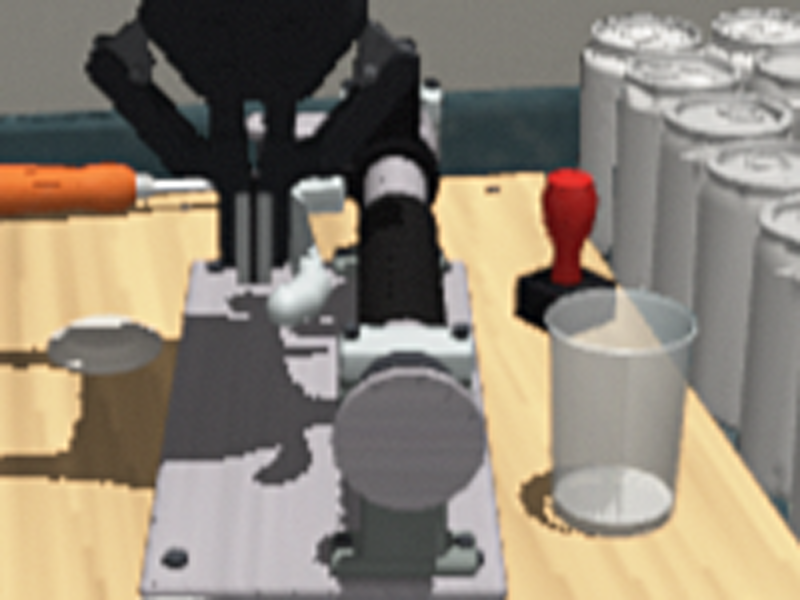

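Side view: lever tip at (300,295) pressed in, clear of the sleeve, with bystanders unmoved. About 2.1 s have been held, so I release.

```bash
python3 -m handwheel '[[0,-0.2,0,0,0,0,0],[0,-0.3,0,0,0,0,0],[0,-0.3,0,0,0,0,0],[0,-0.3,0,0,0,0,0],[0,-0.3,0,0,0,0,0],[0,-0.3,0,0,0,0,0],[0,-0.3,0,0,0,0,0],[0,0,0,0,0,0,0],[0,0,0,0,0,0,0]]' >/dev/null; python3 -c "from h import *;rel()"
python3 -m handwheel '[[0,0,-0.8,0,0,0,0],[0,0,-0.8,0,0,0,0],[0,0,-0.8,0,0,0,0],[0,0,-0.5,0,0,0,0],[0,0,0,0,0,0,0],[0,0,0,0,0,0,0]]' >/dev/null; python3 -c "from h import *;rel()"
```

```text
t 9.75 rel mm [-70.  -22.7  77.6] F stand [ 1.5 -0.2  0.2] tool y in world deg -9.1 w -0.0001
t 10.25 rel mm [-68.9 -22.6 165.4] F stand [-0.6  0.2 -0.5] tool y in world deg -9.1 w 0.0001
```

```bash
python3 -m handwheel '[[0.72,0.73,0,0,0,0,0],[0.72,0.73,0,0,0,0,0],[0.72,0.73,0,0,0,0,0],[0.72,0.73,0,0,0,0,0],[0.75,0.71,0,0,0,0,0],[0,0,0,0,0,0,0],[0,0,0,0,0,0,0]]' >/dev/null; python3 -c "from h import *;rel()"
python3 -m handwheel '[[0,0,0.8,0,0,0,0],[0,0,0.85,0,0,0,0],[0,0,0,0,0,0,0],[0,0,0,0,0,0,0]]' >/dev/null; python3 -c "from h import *;rel()"
```

```text
t 10.83 rel mm [ 38.3  86.9 161.4] F stand [-0.7  0.4  0.4] tool y in world deg -9.0 w -0.0001
t 11.17 rel mm [ 35.8  84.9 112. ] F stand [0.  0.2 0. ] tool y in world deg -9.2 w 0.0
```

```bash
python3 -m handwheel '[[-0.1,0.1,-0.05,0,0,0,0],[-0.2,0,0,0,0,0,0],[-0.2,0,0,0,0,0,0],[-0.2,0,0,0,0,0,0],[-0.2,0,0,0,0,0,0],[-0.2,0,0,0,0,0,0],[0,0,0,0,0,0,0]]' >/dev/null; python3 -c "from h import *;rel()"
for i in 1 2; do python3 -m handwheel '[[-0.08,0,0,0,0,0,0],[0,0,0,0,0,0,0]]' >/dev/null; python3 -c "from h import *;rel()"; done
```

```text
t 11.75 rel mm [ 41.7  51.9 116.7] F stand [-0.1  0.9 -0.1] tool y in world deg -9.2 w -0.0001
t 11.92 rel mm [ 41.2  50.3 116. ] F stand [0.3 1.  0.1] tool y in world deg -9.1 w 0.0001
t 12.08 rel mm [ 41.2  48.3 115.9] F stand [ 0.3  0.3 -0.1] tool y in world deg -9.1 w -0.0003
```

```bash
for i in 1 2 3; do python3 -m handwheel '[[-0.07,0,0,0,0,0,0],[0,0,0,0,0,0,0]]' >/dev/null; python3 -c "from h import *;rel()"; done
```

```text
t 12.25 rel mm [ 41.2  47.6 115.9] F stand [-0.6  5.3  0.2] tool y in world deg -9.1 w 0.0002
t 12.42 rel mm [ 41.3  47.4 116.1] F stand [-1.  11.1 -0.4] tool y in world deg -9.2 w -0.0001
t 12.58 rel mm [ 41.2  47.1 116. ] F stand [-0.3 16.4 -1.4] tool y in world deg -9.2 w -0.0006
```

The end stop is met; the two stops differ as a 28 mm travel with a 22 mm finger should. I retreat and check.

```bash
python3 -m handwheel '[[0.5,0,0,0,0,0,0],[0,0,-0.8,0,0,0,0],[0,0,-0.8,0,0,0,0],[0,0,-0.8,0,0,0,0],[0,0,-0.8,0,0,0,0],[-0.5,0,0,0,0,0,0],[-0.8,0,0,0,0,0,0],[-0.5,0,0,0,0,0,0],[0,0,0,0,0,0,0],[0,0,0,0,0,0,0],[0,0,0,0,0,0,0]]' >/dev/null; python3 -c "
from h import *
rel();cv2.imwrite('pics/w3.png',read_camera('wrist')[:,:,::-1])"
```

```text
t 13.5 rel mm [ 41.2   3.3 211.6] F stand [ 0.1 -0.1  1. ] tool y in world deg -9.1 w -0.0001
```

View pics/w3.png

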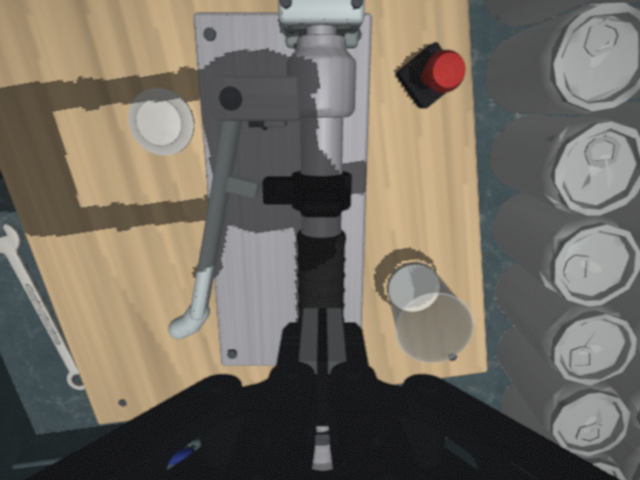

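Final view: the lock is back at (308,193) with its nose facing the lug, and the lever is fully out with its tip at (188,327). Beaker, stamp and cap match the first picture.

```bash
python3 -c "from bench import *;print(sign_off())"
```

```text
the job is handed in; nothing more can be done
None
```

The job is done and handed in at about 13.5 s: the lock was slid free to its end stop, the lever pressed to its stop for about 2 s and let spring back, then the lock pushed back to its end stop, and the last picture shows the beaker, stamp and cap where they were.

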